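Set the followers of a two-lane ticket feeder by feel and flag the lane that runs low

TASK

The two-lane ticket feeder has its followers locked back: draw the red-gripped locking pin out of its bore and hang it by its collar in one of the two side notches. Then slide each blue-handled follower gently down its lane until you feel its sprung plate bear lightly on the ticket stack hidden under the hood, without crushing the stack, and leave it there. Push the orange refill flag of the lane with fewer tickets (its follower goes farther) fully up, leave the other flag down, and do not disturb the things standing round.

Things in the scene. Friction and masses are not known exactly. Their poses are not given: they have to be found in the camera images.
- feeder: Grey ticket feeder, 240 x 128 x 230 mm, fixed. Origin: centre of its underside; +x to its high back end, +y to its left lane (seen from the low front), z up. Its deck slopes up towards +x at 35 degrees: up-slope S = (0.819, 0, 0.574), across V = (0, 1, 0), out of the deck N = (-0.574, 0, 0.819) in this frame. Pin, notches, handles and tabs stand along N: tilt the tool 35 degrees
- hood (a point): Middle of the rear edge of the opaque hood's top (145 mm up-slope from the low end, 48 mm above the deck). The hood covers the lanes from here down to the low end, 128 mm wide, and hides how far each rigid ticket stack reaches up; the two stacks differ by at least 15 mm. Behind it the lanes are open for 145 mm, with cheeks 14 mm and an end stop 20 mm above the deck
- lock_pin: Loose locking pin, about 70 g: steel shank 10 mm thick and 38 mm long, collar 24 mm wide and 5 mm thick, ribbed red grip 16 mm thick and 34 mm long above it. Origin: centre of the collar's underside; +z along the grip, shank at -z. It starts in the bore in front of steel lugs of both followers and blocks them until drawn 38 mm or more along N
- bore (a point): Mouth of the 12 mm bore, on top of the 34 x 34 mm aluminium clevis plate in the middle between the lanes, 20 mm above the deck and 215 mm up-slope from the low end; the pin's collar rests here at the start
- notch_left (a point): Where the parked pin's origin belongs, on top of the left bracket: an 8 mm plate beside the hood, 83 mm left of the middle, 99 mm up-slope from the low end, 4 mm below the hood's top. Its notch is 14 mm wide, 28 mm long, open only up-slope (+S). Bring the shank in along -S, collar 3 mm above the plate, to the closed end, then lower it; the slope keeps it there
- notch_right (a point): The same on the right bracket, 83 mm right of the middle
- handle_left (a point): Grip point of the left follower's blue handle: a paddle 12 mm thick along S, 24 mm wide along V, standing 15 to 51 mm above the deck (this point 36 mm) on a black carriage 15 mm high. x axis = S, y = V, z = N. It starts 265 mm up-slope from the low end, 30 mm left of the middle, and moves with the follower
- handle_right (a point): The same of the right follower; 60 mm right of the left one when both are locked back
- follower_left (a joint): How far the left follower has gone down its lane (-S) from locked back, m: 0 to 0.095. A brake holds it where it is left; sliding it down takes about 3 N, up about 5 N. It meets its stack after 25 to 85 mm
- follower_right (a joint): The same of the right follower
- plate_left (a joint): How far the sprung plate at the left follower's nose (under the hood, out of sight) is pressed in, m: 0 = stack not touched, 0.016 = solid; spring 0.9 N per mm on top of the sliding force. Let go, the follower stays put with up to about 5.5 mm pressed in and is pushed back to that from more. 1 to 10 mm is right; more than 12 mm crushes the stack
- plate_right (a joint): The same of the right follower
- flag_left (a joint): Orange refill flag of the left lane, sliding in a track on the hood's top, m: 0 = down (start), 0.030 = fully up (moved along +S). Stays where it is left, takes about 2 N
- flag_right (a joint): The same of the right lane
- tab_left (a point): Top centre of the left flag's tab: 12 mm thick along S, 22 mm wide along V, 18 mm out of the hood's top along N; x axis = S, z = N. It starts 35 mm up-slope from the low end, 30 mm left of the middle, and moves with the flag
- tab_right (a point): The same of the right flag
- spray_can: Aerosol can with an orange cap, 66 mm in diameter, 189 mm tall, upright on the low shelf (7.5 mm) beside one of the brackets, where it leaves no room for a finger; origin under its centre. Bystander
- dropper: Brown dropper bottle with a black top, 33 mm in diameter, 102 mm tall, upright on the shelf of the other side, lower than the bracket; origin under its centre. Bystander
- salve_tin: Flat round tin, green over red, 67 mm in diameter, 24 mm high, in front; origin under its centre. Bystander
- terminal: Black hand terminal with a keypad lying flat in front, 120 x 64 mm, 24 mm thick; origin under its middle. Bystander
Not all that is in view belongs to the job. Of the things that look like the lock_pin, the smaller one is meant.

How it is judged:
By the outcome, as a careful person would: the job done as asked, in the order asked, and still so for the second after the job is handed in, with the robot touching nothing.
It also fails if it takes over 67 s, if anything falls off the work surface, if the arm or the gripper's body presses on something with over 40 N, if the wrist force passes 120 N, or if a joint passes its speed limit or range.

ROBOT

A 6-joint arm with a two-finger parallel gripper is mounted at the origin on a cart in front of the work surface, level with it; the furniture and walls round the work are solid. World frame = base frame: x ahead of the robot, y to its left, z up, the work surface at z = 0. Lengths are in mm, angles in rad, forces in N, time in s.
With the tool pointing down it reaches from about 300 to 775 mm from the base axis. Payload 14.6 kg.
Tool frame: the origin (TCP) lies on the centre line of the jaws, within the pads' length; the fingertips stand 19 mm ahead of it and the grasp point (between the pads) is the TCP (bot.tip_reach is the distance from the TCP to the fingertips, in mm); z points along the fingers, y is the line along which they close (so a half turn about z gives the same grasp; the last joint's range is limited). The gripper opens to 85 mm and grips with 20 to 120 N. Pads are 22 mm wide; open, the fingers measure 114 mm over their backs; the gripper's body (76 mm by 85 mm) begins 54 mm behind the grasp point. The pads swing forward as they close: fully open they stand 13 mm farther back than shut.
Start: joints at [-1.359, 0.3, 1.521, -0, 1.321, -0.067], TCP at [151.354, -528.755, 250.281] pointing down, gripper open.
Joint ranges: [-3.03, 3.03], [-0.79, 2.21], [0.23, 2.52], [-1.04, 4.18], [0, 3.07], [-2.55, 2.55]. Speed limits (rad/s): [2.22, 2.22, 2.57, 3.14, 3.14, 3.14].

INTERFACE

Orientations are given as a unit quaternion [w, x, y, z].
In Python, from rig import bot gives the robot as it stands. Calls block until the motion is done:
- bot.move_to(position, orientation): joint-space move of the TCP to a pose.
- bot.servo_line(position, attitude=None, speed=150, until_force=None): straight line of the TCP; attitude=None keeps the orientation; speed is the mean speed in mm/s. With until_force (N) it stops when the force on the tool has changed by that much, and returns True; else False.
- bot.move_joints(angles): joint-space move.
- bot.move_gripper(opening, grip_force=None): finger opening in mm; grip_force is the grip in N (None keeps the last); returns when the fingers have stopped.
- bot.dwell(seconds).
- bot.ik(position, orientation): joint angles nearest the present ones, or None.
- bot.read_state(): the state.
- bot.read_camera(name): name is "side" or "top" or "wrist"; returns a dict with "image" (400x640x3 uint8, blue, green, red), "depth" (400x640 float32, mm along the optical axis (not along the pixel's ray), 0 where there is no reading), "fovy" (degrees; the focal length in pixels is half the picture's height over the tangent of half this angle, whatever the lens; pixels are square), "cx", "cy" (the principal point, pixels), "k1" (the pictures are not rectified: a ray, as slopes to the right and down, at radius r is drawn at 1 + k1 r^2 times it, then the intrinsics apply), "eye" and "attitude" of the camera in the world; the wrist camera has in their place "mount" (4x4, takes a point from camera to tool coordinates, whose origin is the TCP and whose axes are the flange's). Camera axes: x right, y down, z forward; pixel columns grow to the right and rows downward; lengths in mm; the calibration is good to about 2 mm. A picture is of the moment at which its call begins: read the wrist's pose just before it.
A pose or a line that the arm cannot do raises bot.MotionError and nothing moves.
- bot.finish_job(): hands the job in; it is judged then, once.
The state is a dict: "clock": time; "joint_positions": joint angles; "qvel": joint speeds; "effort": joint torques, N m; "ee_pos": TCP position; "tool_rot": TCP orientation; "ft_force": force on the tool from outside, world axes, zero at the start; "moment": the same for the moment, N m; "grip_width": finger opening in mm; "grip_force": force on a finger pad.
Only numpy, scipy, OpenCV 4.12 (cv2) and the standard library are available. Lean on these libraries where they do the work, as an engineer would, in place of code of your own. Each camera call takes 0.05 s, during which the arm holds its last target. There are 200 camera calls.

## Working session

There is one attempt and no reset: what is moved stays moved. The work goes in short steps, each a Python script; the robot and the scene stay as the last script left them, time stands still between calls to the robot, and variables do not carry over. Pictures are saved under pics/ and viewed, at most 10 in all, crops included, and the job is handed in when it is done.

```bash
ls; mkdir -p pics
python3 - <<'E'
from rig import bot
import cv2,numpy as np
for n in("side","top"):
    c=bot.read_camera(n); cv2.imwrite(f"pics/{n}0.png",c["image"]); np.savez(f"{n}0.npz",**c)
    print(n,{k:v for k,v in c.items() if k not in("image","depth")})
print(bot.read_state())
E
```

```text
pics
side {'fovy': 53.41319685330562, 'cx': 324.01856208532763, 'cy': 203.70197092565937, 'k1': -0.0365889779377009, 'eye': array([  6.95076635, 677.01692844, 601.68618879]), 'attitude': array([ 0.15892916, -0.27574939,  0.80494061, -0.50077382])}
top {'fovy': 52.90731332622518, 'cx': 314.16009158734937, 'cy': 198.65809414459298, 'k1': -0.023048737798921092, 'eye': array([ 374.00103881,  -45.86588739, 1006.96660481]), 'attitude': array([ 0.0638345 , -0.69847749,  0.70980745, -0.06502107])}
{'clock': 0.1, 'joint_positions': array([-1.35858771e+00,  3.00450586e-01,  1.52149168e+00, -4.94507919e-05,
        1.32070503e+00, -6.66235808e-02]), 'qvel': array([ 5.06240712e-05, -9.06050760e-04,  1.69930731e-04, -1.23265397e-03,
       -3.53163239e-04,  8.93062978e-04]), 'effort': array([ 4.05481289e-03, -5.44381535e+01, -3.62371266e+01,  4.31383501e-05,
        3.02321932e-03,  4.01675868e-05]), 'ee_pos': array([ 151.31448663, -528.58850178,  249.77037552]), 'tool_rot': array([-5.24182978e-04,  9.90296317e-01,  1.38970955e-01, -6.22406908e-05]), 'ft_force': array([ 0.70716785, -0.93992145,  0.54495941]), 'moment': array([-0.06072557,  0.0164922 , -0.01091377]), 'grip_force': 0.0, 'grip_width': 85.36279688351205}
```

View pics/side0.png

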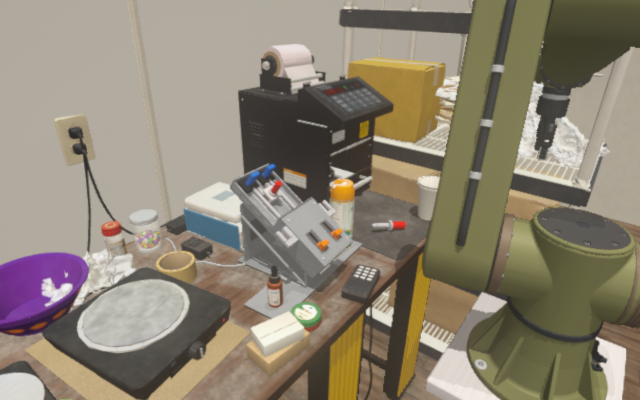

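View pics/top0.png

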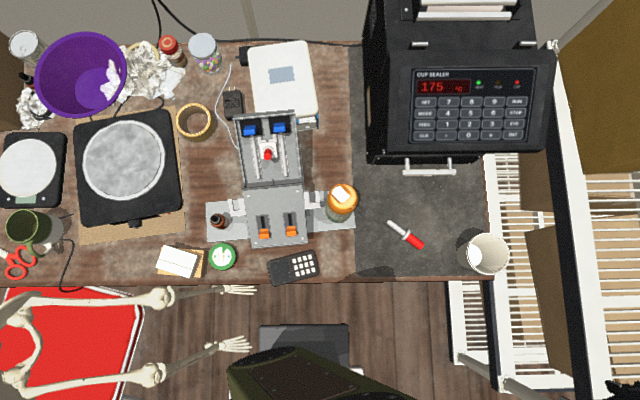

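Top view: the feeder is at about (275,180), with handles at (250,130) and (279,127) and tabs at (264,232) and (292,232). The can (342,198) stands by the right bracket and the dropper (218,220) is on the left, so I'll use the left notch. There are two pin candidates: the red grip in the bore at (268,154), and a larger red-handled one lying on the mat at (407,235). The one in the bore matches the description. I'll check it in a crop and measure the feeder.

```bash
cat > h.py <<'E'
import numpy as np,cv2
from scipy.spatial.transform import Rotation as R
def rot(q): return R.from_quat([q[1],q[2],q[3],q[0]]).as_matrix()
def quat(M):
    q=R.from_matrix(M).as_quat(); return np.array([q[3],q[0],q[1],q[2]])
def cloud(c,Rw=None,eye=None):
    d=c["depth"];h,w=d.shape;f=h/2/np.tan(np.radians(float(c["fovy"]))/2)
    K=np.array([[f,0,float(c["cx"])],[0,f,float(c["cy"])],[0,0,1]])
    v,u=np.mgrid[:h,:w]
    p=cv2.undistortPoints(np.stack([u,v],-1).reshape(-1,1,2).astype(float),K,np.array([float(c["k1"]),0,0,0])).reshape(h,w,2)
    P=np.dstack([p,np.ones((h,w))])*d[...,None]
    if Rw is None: Rw,eye=rot(c["attitude"]),c["eye"]
    return P@Rw.T+eye
def masks(img):
    H=cv2.cvtColor(img,cv2.COLOR_BGR2HSV).astype(int);h,s,v=H[...,0],H[...,1],H[...,2]
    return dict(blue=(abs(h-108)<12)&(s>170)&(v>60),orange=(h>6)&(h<19)&(s>190)&(v>120),red=((h<5)|(h>174))&(s>170)&(v>90))
E
python3 - <<'E'
from h import *
for n in("side","top"):
    c=dict(np.load(f"{n}0.npz"));X=cloud(c)
    for k,m in masks(c["image"]).items():
        N,L,S,C=cv2.connectedComponentsWithStats((m&(c["depth"]>0)).astype(np.uint8))
        for i in range(1,N):
            if S[i,4]>=12:
                P=X[L==i]; z=P[:,2]; 
                if np.median(P[:,0])<300 or abs(np.median(P[:,1]))>250: continue
                print(n,k,C[i].round(),S[i,4],"med",np.median(P,0).round(),"top",np.median(P[z>=np.percentile(z,80)],0).round(), P.min(0).round(),P.max(0).round())
    im=c["image"]; x,y=(220,145) if n=="side" else (195,90)
    cv2.imwrite(f"pics/crop_{n}.png",cv2.resize(im[y:y+170,x:x+190],None,fx=2.1,fy=2.1,interpolation=cv2.INTER_CUBIC))
a,b=[cv2.imread(f"pics/crop_{n}.png") for n in("side","top")]
cv2.imwrite("pics/crops.png",np.hstack([a,b]))
E
```

```text
side blue [271. 166.] 22 med [655.  23. 245.] top [657.  23. 247.] [650.  12. 242.] [659.  33. 249.]
side blue [255. 174.] 16 med [649.  82. 246.] top [652.  79. 246.] [645.  74. 243.] [653.  93. 248.]
side orange [300. 174.] 12 med [ 734. -178.  141.] top [ 737. -178.  142.] [ 718. -180.  138.] [ 750. -176.  142.]
side orange [342. 195.] 120 med [512. -80. 167.] top [524. -82. 176.] [ 495. -111.  159.] [545. -72. 182.]
side orange [336. 232.] 39 med [461.  14. 125.] top [461.   8. 128.] [454.   1. 114.] [476.  17. 129.]
side orange [323. 244.] 46 med [456.  73. 124.] top [456.  68. 128.] [449.  60. 114.] [470.  76. 129.]
side red [276. 186.] 46 med [610.  53. 216.] top [608.  50. 224.] [600.  43. 200.] [624.  57. 227.]
top blue [279. 127.] 120 med [661.  20. 245.] top [659.  21. 249.] [652.   7. 206.] [680.  35. 251.]
top blue [249. 130.] 123 med [656.  79. 244.] top [654.  79. 249.] [647.  67. 207.] [675.  98. 252.]
top orange [344. 188.] 20 med [ 548. -111.  190.] top [ 538. -119.  192.] [ 535. -121.  180.] [ 557. -103.  193.]
top orange [337. 207.] 135 med [504. -94. 182.] top [506. -93. 191.] [ 497. -129.  164.] [541. -77. 194.]
top orange [355. 202.] 14 med [ 515. -133.  190.] top [ 518. -132.  193.] [ 510. -138.  181.] [ 522. -128.  195.]
top orange [291. 231.] 73 med [465.   4. 126.] top [462.   5. 130.] [456.  -6. 115.] [475.  13. 132.]
top orange [264. 234.] 70 med [459.  62. 126.] top [459.  62. 129.] [453.  53. 114.] [471.  74. 132.]
top red [424.  86.] 32 med [ 675. -234.  387.] top [ 679. -233.  389.] [ 670. -239.  382.] [ 682. -229.  392.]
top red [432.  85.] 28 med [ 677. -247.  387.] top [ 680. -248.  389.] [ 671. -252.  382.] [ 682. -243.  391.]
top red [267. 154.] 61 med [610.  45. 223.] top [611.  47. 227.] [602.  39. 209.] [627.  52. 229.]
```

View pics/crops.png

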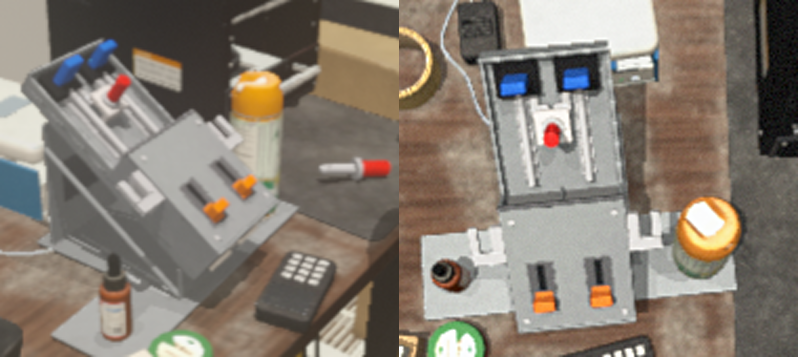

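The crop confirms it: the small red pin sits in the clevis between the lanes, and the larger one is the decoy on the mat. The left bracket notch opens up-slope and only the short dropper stands beside it. Next I fit the feeder pose and check reach.

```bash
cat >> h.py <<'E'
def axes(yaw):
    c,s=np.cos(yaw),np.sin(yaw);Z=np.array([[c,-s,0],[s,c,0],[0,0,1]])
    a=np.radians(35); return Z@np.array([[np.cos(a),0,-np.sin(a)],[0,1,0],[np.sin(a),0,np.cos(a)]])  # columns S,V,N
def fit(clouds,p,pin=True,verb=True):
    # p=[x,y,z of deck low end middle, yaw]; clouds: list of (X,masks)
    p=np.array(p,float)
    for it in range(12):
        A=axes(p[3]); T=[];M=[]
        for X,m in clouds:
            Q=(X-p[:3])@A
            for k,(s,v,n),tol in [("blue",(265,30,51),22),("blue",(265,-30,51),22),("orange",(35,30,66),18),("orange",(35,-30,66),18)]+([("red",(215,0,59),14)] if pin else []):
                w=m[k]&(abs(Q[...,0]-s)<tol)&(abs(Q[...,1]-v)<tol)&(abs(Q[...,2]-n)<(3 if it>5 else 8))
                if w.sum()>5:
                    q=Q[w]; lo,hi=np.percentile(q,4,0),np.percentile(q,96,0)
                    T.append((s,v,n));M.append(np.r_[(lo+hi)[:2]/2,np.median(q[:,2])])
            h=(Q[...,0]>60)&(Q[...,0]<135)&(abs(Q[...,1])<50)&(abs(Q[...,2]-48)<8); hn=np.median(Q[...,2][h])
        T,M=np.array(T),np.array(M); D=M-T
        if it<11:
            W=M@A.T; 
            dy=-np.sum(0) if 0 else np.polyfit(T[:,0],D[:,1],1)[0]
            p[3]+=dy*.8/np.cos(np.radians(35)); A2=axes(p[3]); p[:3]=np.mean(p[:3]+W-T@A2.T,0)
    if verb: print("p",p.round(3),"hood N",hn.round(1)); print(np.c_[T,D].round(1))
    return p
E
python3 - <<'E'
from h import *
from rig import bot
C=[]
for n in("top","side"):
    c=dict(np.load(f"{n}0.npz")); C.append((cloud(c),masks(c["image"])))
for S in (C[:1],C[1:],C): p=fit(S,[472,36,54,.085])
np.save("p.npy",p)
A=axes(p[3]);
def W(s,v,n): return p[:3]+A@[s,v,n]
for name,pt in dict(look=(200,0,170),pin=(215,0,50),up=(215,0,130),over=(150,83,120),notch=(99,83,75),hl=(284,30,46),hr=(284,-30,46),hl2=(190,30,46),tl=(15,30,72),tr=(15,-30,72),tl0=(15,30,110),hlu=(290,30,100)).items():
  for sg in(1,-1):
    M=np.c_[-A[:,0]*sg, A[:,1]*sg,-A[:,2]]
    M[:,0]=np.cross(M[:,1],M[:,2])
    j=bot.ik(W(*pt),quat(M)); print(name,sg,W(*pt).round(),None if j is None else np.round(j,2))
c=bot.read_camera("wrist"); print(c["mount"])
E
```

```text
p [4.67246e+02 3.34890e+01 5.29290e+01 8.30000e-02] hood N 48.8
[[ 2.65e+02  3.00e+01  5.10e+01 -3.00e-01 -1.00e-01  0.00e+00]
 [ 2.65e+02 -3.00e+01  5.10e+01 -1.00e-01 -2.00e-01  1.00e-01]
 [ 3.50e+01  3.00e+01  6.60e+01  7.00e-01 -4.00e-01 -2.00e-01]
 [ 3.50e+01 -3.00e+01  6.60e+01  8.00e-01  3.00e-01 -4.00e-01]
 [ 2.15e+02  0.00e+00  5.90e+01 -1.20e+00  3.00e-01  5.00e-01]]
p [4.64817e+02 3.90230e+01 5.15050e+01 7.40000e-02] hood N 48.4
[[ 2.65e+02  3.00e+01  5.10e+01 -1.00e-01  1.00e+00  3.00e-01]
 [ 2.65e+02 -3.00e+01  5.10e+01 -0.00e+00 -4.00e-01 -4.00e-01]
 [ 3.50e+01  3.00e+01  6.60e+01  1.00e-01 -7.00e-01  0.00e+00]
 [ 3.50e+01 -3.00e+01  6.60e+01  1.00e+00  9.00e-01  1.00e-01]
 [ 2.15e+02  0.00e+00  5.90e+01 -1.00e+00 -8.00e-01  0.00e+00]]
p [4.66033e+02 3.62560e+01 5.22180e+01 7.80000e-02] hood N 48.4
[[ 2.65e+02  3.00e+01  5.10e+01  8.00e-01 -2.10e+00  1.00e-01]
 [ 2.65e+02 -3.00e+01  5.10e+01  1.30e+00 -2.20e+00  0.00e+00]
 [ 3.50e+01  3.00e+01  6.60e+01  1.90e+00 -3.30e+00 -1.00e-01]
 [ 3.50e+01 -3.00e+01  6.60e+01  2.10e+00 -2.60e+00 -4.00e-01]
 [ 2.15e+02  0.00e+00  5
[... 1367 characters left out ...]
07  0.19 -1.65]
tl -1 [435.  64. 120.] [0.06 0.03 2.3  0.07 0.19 1.49]
tr 1 [439.   4. 120.] [-0.14  0.03  2.3   0.55  0.24 -2.29]
tr -1 [439.   4. 120.] [-0.14  0.03  2.3   0.55  0.24  0.85]
tl0 1 [413.  62. 151.] [ 0.05 -0.1   2.33  0.05  0.3  -1.63]
tl0 -1 [413.  62. 151.] [ 0.05 -0.1   2.33  0.05  0.3   1.51]
hlu 1 [643.  80. 300.] [ 0.06  0.22  1.6   0.01  0.71 -1.59]
hlu -1 [643.  80. 300.] [0.06 0.22 1.6  0.01 0.71 1.55]
[[-3.80816441e-04 -9.45430148e-01 -3.25824630e-01  8.45987016e+01]
 [ 9.99999538e-01 -7.25720260e-05 -9.58197921e-04 -3.66517467e-01]
 [ 8.82263449e-04 -3.25824845e-01  9.45429739e-01 -1.23157204e+02]
 [ 0.00000000e+00  0.00000000e+00  0.00000000e+00  1.00000000e+00]]
```

```bash
cat >> h.py <<'E'
class F:
    def __init__(s,p): s.p=np.array(p);s.A=axes(p[3]);A=s.A;s.q=quat(np.c_[A[:,0],-A[:,1],-A[:,2]])
    def W(s,*a): return s.p[:3]+s.A@np.array(a,float)
    def L(s,w): return (np.asarray(w)-s.p[:3])@s.A
def wcloud(bot):
    st=bot.read_state();c=bot.read_camera("wrist");Rt=rot(st["tool_rot"]);m=c["mount"]
    return c,cloud(c,Rt@m[:3,:3],st["ee_pos"]+Rt@m[:3,3])
E
python3 - <<'E'
from h import *
from rig import bot
f=F(np.load("p.npy"))
bot.move_to([330,-250,360],f.q)
bot.move_to(f.W(170,0,190),f.q)
bot.dwell(.2)
c,X=wcloud(bot); cv2.imwrite("pics/w1.png",c["image"]); np.savez("w1.npz",X=X,**c)
print(c["fovy"],bot.read_state()["clock"],f.L(bot.read_state()["ee_pos"]))
p=fit([(X,masks(c["image"]))],f.p)
E
```

```text
68.18683997942084 3.0 [170.01908968  -0.78074635 190.10682018]Traceback (most recent call last):
  File "<stdin>", line 9, in <module>
  File "h.py", line 35, in fit
    W=M@A.T;
      ~^~~~
ValueError: matmul: Input operand 1 has a mismatch in its core dimension 0, with gufunc signature (n?,k),(k,m?)->(n?,m?) (size 3 is different from 0)
```

View pics/w1.png

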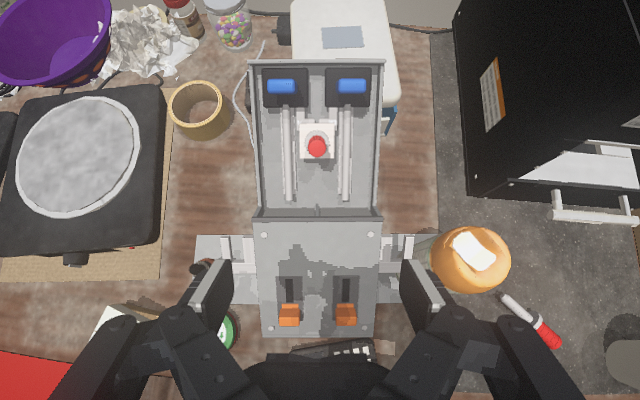

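The wrist view shows the pin at (317,147), handles at (281,86) and (351,86), and tabs at (289,315) and (345,315). Now I'll check why the fit found nothing.

Run:
```python
from h import *
f=F(np.load("p.npy")); c=dict(np.load("w1.npz")); X=c["X"]; H=cv2.cvtColor(c["image"],cv2.COLOR_BGR2HSV)
for u,v in [(317,147),(281,86),(351,86),(289,318),(345,318),(317,250)]: print(u,v,H[v,u],c["depth"][v,u],X[v,u].round(),f.L(X[v,u]).round(1))
```

```text
317 147 [  1 150 235] 253.02237 [608.  46. 224.] [215.3  -1.2  58.9]
281 86 [108 142 218] 244.50449 [651.  80. 246.] [265.2  28.8  50.7]
351 86 [108 136 218] 244.5857 [656.  21. 246.] [265.1 -29.7  50.7]
289 318 [ 13 156 237] 303.32224 [459.  64. 130.] [40.5 28.  66. ]
345 318 [ 12 163 174] 303.32742 [464.   6. 129.] [ 40.4 -30.   66. ]
317 250 [ 23   6 182] 298.62027 [529.  40. 154.] [109.7  -1.1  47.1]
```

```bash
sed -i 's/s>170/s>110/g; s/s>190/s>130/' h.py
python3 - <<'E'
from h import *
from rig import bot
c=dict(np.load("w1.npz"))
p=fit([(c["X"],masks(c["image"]))],np.load("p.npy"))
np.save("p.npy",p); f=F(p)
bot.move_gripper(40)
bot.move_to(f.W(215,0,105),f.q)
bot.servo_line(f.W(215,0,51),speed=80,until_force=15)
bot.move_gripper(0,40); bot.dwell(.1)
s=bot.read_state(); print(s["clock"],s["grip_width"],s["grip_force"],s["ft_force"]@f.A,f.L(s["ee_pos"]))
E
```

```text
p [4.67016e+02 3.50610e+01 5.25220e+01 8.20000e-02] hood N 48.4
[[ 2.65e+02  3.00e+01  5.10e+01 -2.00e-01 -3.00e-01 -0.00e+00]
 [ 2.65e+02 -3.00e+01  5.10e+01 -5.00e-01  3.00e-01 -0.00e+00]
 [ 3.50e+01  3.00e+01  6.60e+01  1.00e+00 -2.00e-01 -0.00e+00]
 [ 3.50e+01 -3.00e+01  6.60e+01  6.00e-01  2.00e-01 -1.00e-01]
 [ 2.15e+02  0.00e+00  5.90e+01 -9.00e-01 -1.00e-01  2.00e-01]]
5.2417 14.455719659633683 39.08479928970337 [-0.59517838 -0.30608729  7.69458951] [ 2.15443215e+02 -3.46695533e-02  5.14652765e+01]
```

Run:
```python
from h import *
from rig import bot
f=F(np.load("p.npy"))
def show(t):
    s=bot.read_state(); print(t,round(s["clock"],2),round(s["grip_width"],1),(s["ft_force"]@f.A).round(1),f.L(s["ee_pos"]).round(1))
bot.servo_line(f.W(215,0,99),speed=60); show("drawn")
bot.servo_line(f.W(200,83,99),speed=150)
bot.servo_line(f.W(150,83,79),speed=120); bot.dwell(.1); show("pre")
c,X=wcloud(bot); cv2.imwrite("pics/w2.png",c["image"]); np.savez("w2.npz",X=X,**c)
c=bot.read_camera("side"); x,y=220,120
cv2.imwrite("pics/s2.png",cv2.resize(c["image"][y:y+180,x:x+200],None,fx=3,fy=3))
```

```text
drawn 6.19 14.8 [-0.4 -0.6 -1.2] [214.7   0.   98.7]
pre 7.6 14.5 [-0.1  0.3 -1.2] [151.1  82.9  79.4]
```

View pics/w2.png

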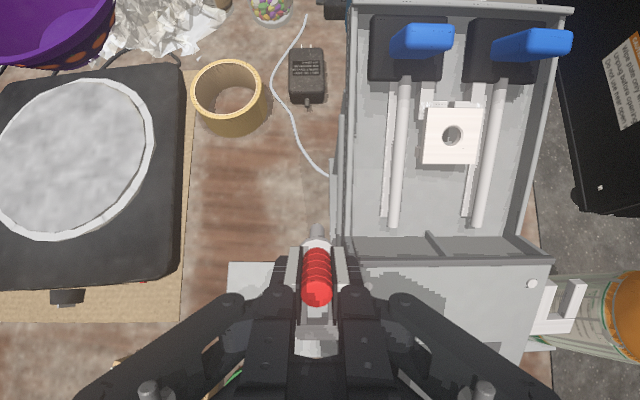

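View pics/s2.png

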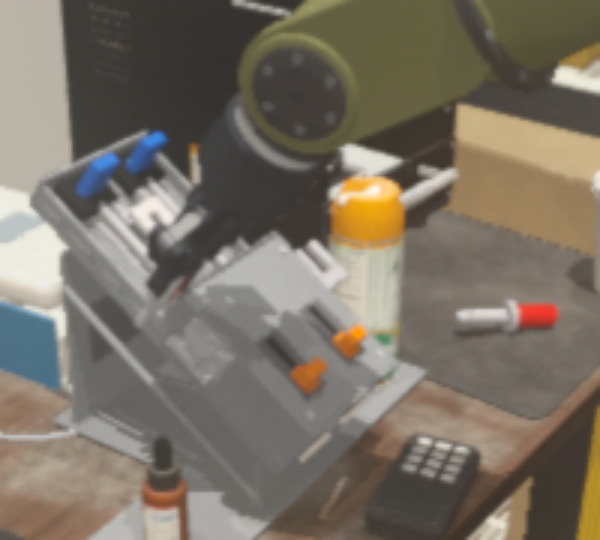

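Pin drawn and held straight, with the red grip at (316,280) and the bore empty at (452,135). I'll check the bracket's notch centre against the pin before inserting.

Run:
```python
from h import *
f=F(np.load("p.npy"))
for n in("w1","top0","side0"):
    c=dict(np.load(n+".npz")); X=c["X"] if n=="w1" else cloud(c); Q=f.L(X)
    for sg in (1,-1):
        w=(abs(Q[...,2]-44)<3)&(abs(Q[...,0]-105)<40)&(Q[...,1]*sg>66)&(Q[...,1]*sg<112); q=Q[w]
        print(n,sg,w.sum())
        if w.sum():
            for a in range(75,130,6):
                r=np.sort(q[(q[:,0]>=a)&(q[:,0]<a+6)][:,1]); 
                if len(r)>1:
                    g=np.diff(r); i=g.argmax(); print("  S",a,"V",r[0].round(1),r[-1].round(1),"gap",r[i].round(1),r[i+1].round(1),len(r))
c=dict(np.load("w2.npz"));Q=f.L(c["X"]);m=masks(c["image"])["red"]&(abs(Q[...,1]-83)<15)&(abs(Q[...,0]-150)<20);q=Q[m];print("grip",len(q),np.percentile(q,[3,50,97],axis=0).round(1))
```

```text
w1 1 736
  S 75 V 66.6 88.8 gap 75.0 76.6 25
  S 81 V 66.1 90.0 gap 78.1 79.0 115
  S 87 V 66.7 90.2 gap 82.7 83.7 121
  S 93 V 66.1 99.0 gap 86.8 90.0 74
  S 99 V 66.0 98.6 gap 75.7 89.8 93
  S 105 V 66.3 98.9 gap 76.3 90.0 104
  S 111 V 66.1 99.2 gap 75.4 90.0 102
  S 117 V 66.4 98.6 gap 76.0 89.8 102
w1 -1 713
  S 75 V -87.1 -66.6 gap -85.0 -82.8 21
  S 81 V -88.1 -66.2 gap -68.5 -67.6 107
  S 87 V -88.3 -66.0 gap -67.0 -66.1 113
  S 93 V -98.5 -66.6 gap -83.8 -80.5 75
  S 99 V -98.8 -66.0 gap -89.7 -75.9 102
  S 105 V -99.1 -66.6 gap -89.8 -75.3 93
  S 111 V -99.0 -66.1 gap -89.5 -75.9 106
  S 117 V -99.0 -66.1 gap -90.0 -75.4 96
top0 1 175
  S 75 V 70.2 93.6 gap 82.9 92.0 8
  S 81 V 66.7 97.6 gap 82.1 84.5 30
  S 87 V 66.1 97.2 gap 83.8 85.9 36
  S 93 V 67.2 95.5 gap 80.9 89.1 17
  S 99 V 66.1 96.7 gap 73.1 88.2 21
  S 105 V 67.2 95.7 gap 74.5 88.8 21
  S 111 V 66.5 97.0 gap 73.6 88.4 24
  S 117 V 67.8 96.0 gap 74.6 89.5 18
top0 -1 188
  S 75 V -100.0 -66.7 gap -97.8 -86.6 8
  S 81 V -100.2 -66.9 gap -86.8 -84.6 33
  S 87 V -100.5 -67.4 gap -93.9 -89.8 34
  S 93 V -99.0 -66.0 ga
[... 200 characters left out ...]
 V 67.3 99.3 gap 91.3 97.6 15
  S 81 V 66.1 100.1 gap 77.9 81.0 34
  S 87 V 67.8 100.6 gap 69.7 72.8 32
  S 93 V 66.5 101.9 gap 75.8 90.9 20
  S 99 V 67.4 100.2 gap 75.5 91.6 21
  S 105 V 67.7 100.2 gap 76.6 90.9 21
  S 111 V 66.4 99.8 gap 77.8 91.2 23
  S 117 V 67.4 99.2 gap 77.0 91.0 12
side0 -1 99
  S 75 V -110.2 -69.2 gap -110.2 -95.0 8
  S 81 V -99.0 -68.6 gap -94.1 -88.5 17
  S 87 V -111.3 -71.3 gap -111.3 -97.8 18
  S 93 V -98.1 -68.3 gap -89.9 -76.3 12
  S 99 V -98.9 -68.7 gap -89.1 -73.5 11
  S 105 V -97.6 -67.6 gap -86.9 -76.3 13
  S 111 V -99.6 -67.1 gap -89.2 -75.7 12
  S 117 V -97.8 -68.1 gap -90.5 -76.4 8
grip 1587 [[144.4  76.6  57.9]
 [154.6  83.5  83.6]
 [157.3  90.1  87.9]]
```

Run:
```python
from h import *
from rig import bot
f=F(np.load("p.npy"))
def show(t):
    s=bot.read_state(); print(t,round(s["clock"],2),round(s["grip_width"],1),(s["ft_force"]@f.A).round(1),f.L(s["ee_pos"]).round(1))
h=bot.servo_line(f.W(97,82.8,79),speed=40,until_force=6); show(h)
l=f.L(bot.read_state()["ee_pos"])
if l[0]<104:
    h=bot.servo_line(f.W(l[0]+.8,82.8,73.5),speed=20,until_force=5); show(h)
    bot.move_gripper(26); bot.dwell(.2)
    show("open")
    l=f.L(bot.read_state()["ee_pos"])
    bot.servo_line(f.W(l[0],82.8,135),speed=120)
    bot.servo_line(f.W(180,60,160),speed=200); bot.dwell(.1)
c,X=wcloud(bot); cv2.imwrite("pics/w3.png",c["image"]); show("end")
Q=f.L(X);m=masks(c["image"])["red"]&(abs(Q[...,1]-83)<25)&(abs(Q[...,0]-99)<40);q=Q[m];print("grip",len(q),np.percentile(q,[3,50,97],axis=0).round(1) if len(q) else 0)
```

```text
True 8.92 14.5 [ 3.4 -0.4 -1.2] [99.2 82.9 79.2]
True 9.19 14.8 [ 2.5 -0.3 -1. ] [99.8 82.8 75. ]
open 9.67 25.7 [-0.  -0.1  0.1] [99.7 82.8 75.4]
end 11.05 26.3 [ 0.  -0.7  0.3] [178.6  60.3 159.3]
grip 288 [[ 92.9  75.9  53.5]
 [102.9  79.3  76.9]
 [105.6  82.7  84. ]]
```

View pics/w3.png

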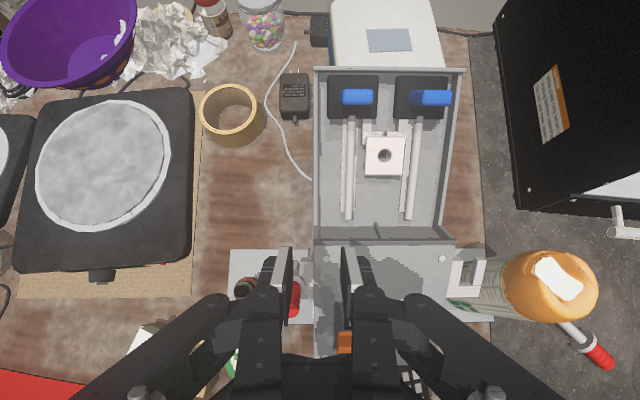

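The pin stands in the left notch at (293,300), grip top at N≈84 as expected. Now the left follower.

```bash
cat > push.py <<'E'
from h import *
from rig import bot
import sys
v=float(sys.argv[1]); f=F(np.load("p.npy"))
def show(t):
    s=bot.read_state(); print(t,round(s["clock"],2),(s["ft_force"]@f.A).round(2),f.L(s["ee_pos"]).round(2)); return f.L(s["ee_pos"])
bot.move_gripper(0)
bot.move_to(f.W(292,v,115),f.q)
h=bot.servo_line(f.W(292,v,46),speed=100,until_force=12); show(f"down {h}")
if not h:
    h=bot.servo_line(f.W(279,v,46),speed=20,until_force=12); show(f"engage {h}")
    for k in range(6):
        h=bot.servo_line(f.W(186,v,46),speed=22,until_force=6); l=show(f"push {h}")
        if not h or l[0]<262: break
    for k in range(4): bot.dwell(.05); show("hold")
E
python3 push.py 30
```

```text
down False 12.82 [ 0.4   0.45 -0.09] [292.35  30.09  46.57]
engage False 13.62 [-0.41  0.05  0.62] [278.98  30.01  46.04]
push True 15.64 [0.03 0.43 0.76] [240.11  29.99  45.86]
hold 15.69 [0.26 0.7  0.37] [240.14  29.96  45.79]
hold 15.74 [-0.43 -0.07  0.  ] [240.24  29.95  45.74]
hold 15.79 [-0.71 -0.37 -0.8 ] [240.36  29.94  45.73]
hold 15.84 [ 0.41 -0.48  0.51] [240.46  29.95  45.75]
```

```bash
cat >> h.py <<'E'
def handles(bot,f):
    c,X=wcloud(bot);Q=f.L(X);b=masks(c["image"])["blue"]
    for v in(30,-30):
        q=Q[b&(abs(Q[...,1]-v)<18)&(abs(Q[...,2]-50.5)<3)&(Q[...,0]>160)&(Q[...,0]<285)]
        print("handle",v,len(q),(np.percentile(q,[4,96],axis=0)[:,0].round(1),np.median(q,0).round(1)) if len(q) else "")
    return c
E
python3 - <<'E'
from h import *
from rig import bot
f=F(np.load("p.npy"))
bot.servo_line(f.W(250,30,60),speed=100)
bot.servo_line(f.W(225,10,150),speed=200);bot.dwell(.1)
c=handles(bot,f); cv2.imwrite("pics/w4.png",c["image"])
print(bot.read_state()["clock"])
E
```

```text
handle 30 388 (array([218.8, 229.1]), array([224.7,  29.5,  50.8]))
handle -30 446 (array([260.3, 270.6]), array([265.8, -29.7,  50.9]))
16.9333
```

View pics/w4.png

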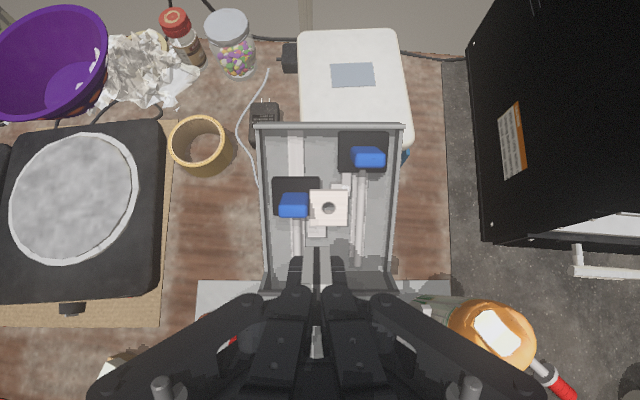

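The left handle, at (294,205), has moved 41 mm. I'll re-push from a gap to see whether that 6 N was the stack or a transient.

Run:
```python
from h import *
from rig import bot
f=F(np.load("p.npy"))
def show(t):
    s=bot.read_state(); print(t,round(s["clock"],2),(s["ft_force"]@f.A).round(2),f.L(s["ee_pos"]).round(2))
bot.move_to(f.W(248,30,100),f.q)
bot.servo_line(f.W(248,30,46),speed=100)
bot.servo_line(f.W(242.5,30,46),speed=30); bot.dwell(.15)
for t in(5.,6.):
    h=bot.servo_line(f.W(236.5,30,46),speed=12,until_force=t); show((t,h))
    if not h: break
bot.servo_line(f.W(250,30,60),speed=100)
bot.servo_line(f.W(225,10,150),speed=200);bot.dwell(.1)
handles(bot,f);show("")
```

```text
(5.0, True) 18.81 [ 1.73 -0.32  1.59] [239.56  29.99  45.95]
(6.0, True) 19.02 [1.25 0.94 0.99] [238.99  29.99  46.01]
handle 30 382 (array([217.7, 228.1]), array([223.6,  29.8,  51. ]))
handle -30 457 (array([259.6, 270.5]), array([265.3, -29.8,  50.8]))
 20.12 [ 0.65  0.56 -0.1 ] [224.46  10.2  148.64]
```

The force reaches the limit within 0.6 mm both times, so the left plate is bearing on its stack (follower ≈42 mm, a few mm pressed). Now the right.

```bash
sed -i 's/W(279,v/W(284,v/' push.py; python3 push.py -30
python3 - <<'E'
from h import *
from rig import bot
f=F(np.load("p.npy"))
def show(t):
    s=bot.read_state(); l=f.L(s["ee_pos"]);print(t,round(s["clock"],2),(s["ft_force"]@f.A).round(2),l.round(2)); return l
s0=show("")[0]
bot.servo_line(f.W(s0+3,-30,46),speed=30); bot.dwell(.15)
h=bot.servo_line(f.W(s0-3,-30,46),speed=12,until_force=5.5); show(h)
l=f.L(bot.read_state()["ee_pos"])
bot.servo_line(f.W(l[0]+10,-30,60),speed=100)
bot.servo_line(f.W(225,-10,150),speed=200);bot.dwell(.1)
handles(bot,f);show("")
E
```

```text
down False 21.61 [0.71 0.27 0.14] [292.38 -29.95  46.57]
engage False 22.16 [-0.42 -0.46  0.26] [284.04 -30.01  46.11]
push True 25.25 [-0.68 -0.29  0.52] [205.75 -30.05  45.92]
hold 25.3 [ 0.1   0.15 -0.63] [205.8  -30.05  45.87]
hold 25.35 [-0.47  0.31  0.33] [205.85 -30.04  45.83]
hold 25.4 [ 0.67 -0.31  0.  ] [205.97 -30.1   45.85]
hold 25.45 [-0.55 -0.07  0.12] [206.1  -30.09  45.87]
 25.45 [-0.55 -0.07  0.12] [206.1  -30.09  45.87]
True 26.25 [2.4  0.08 1.14] [205.21 -30.02  46.01]
handle 30 378 (array([218.1, 228.1]), array([223.7,  29.6,  50.9]))
handle -30 325 (array([184.4, 194.3]), array([190.4, -31. ,  50.8]))
 27.34 [ 0.54 -0.3  -0.15] [224.  -10.2 148.5]
```

The right follower went about 75 mm, so the right lane has fewer tickets. Next: push the right flag up.

Run:
```python
from h import *
from rig import bot
f=F(np.load("p.npy"))
def show(t):
    s=bot.read_state(); l=f.L(s["ee_pos"]);print(t,round(s["clock"],2),(s["ft_force"]@f.A).round(2),l.round(2)); return l
bot.move_to(f.W(6,-30,110),f.q); show("above")
h=bot.servo_line(f.W(6,-30,72.5),speed=60,until_force=10); show(f"down {h}")
if not h:
    h=bot.servo_line(f.W(54,-30,72.5),speed=25,until_force=12); l=show(f"push {h}")
    bot.servo_line(f.W(l[0]-8,-30,72.5),speed=60)
    bot.servo_line(f.W(l[0]-12,-30,130),speed=120)
bot.servo_line(f.W(140,-10,200),speed=200);bot.dwell(.1)
c,X=wcloud(bot);Q=f.L(X);m=masks(c["image"])
cv2.imwrite("pics/w5.png",c["image"]);show("end")
for v in(30,-30):
    q=Q[m["orange"]&(abs(Q[...,1]-v)<18)&(abs(Q[...,2]-66)<3)]; print("tab",v,len(q),np.percentile(q,[4,96],axis=0)[:,0] if len(q) else "")
```

```text
above 28.23 [ 1.1  -1.12 -0.17] [  7.57 -30.24 110.09]
down False 29.01 [0.32 0.58 0.38] [  6.16 -29.98  72.52]
push True 30.55 [-0.1  -0.11  0.85] [ 47.6  -29.66  72.06]
end 32.39 [ 0.62 -0.64  0.54] [138.88 -10.14 199.19]
tab 30 143 [31.29688543 40.75089675]
tab -30 37 [60.81691371 70.87228421]
```

View pics/w5.png

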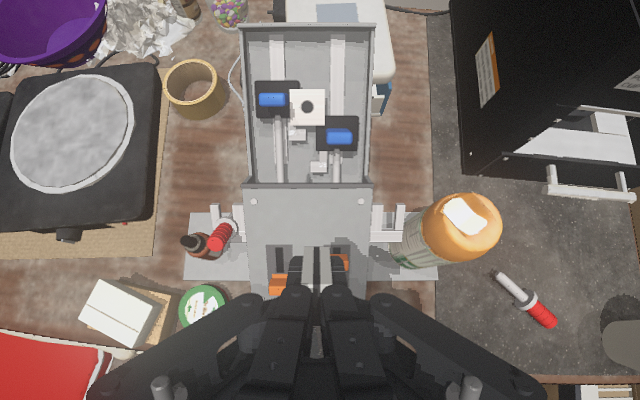

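The right flag has moved 29.8 mm and stopped hard; the left flag is still down. The pin stands at (222,235). One last side check of the pin and bystanders.

Run:
```python
from h import *
from rig import bot
f=F(np.load("p.npy"))
bot.servo_line(f.W(110,-40,250),speed=200)
c=bot.read_camera("side"); x,y=220,130
cv2.imwrite("pics/s6.png",cv2.resize(c["image"][y:y+200,x:x+200],None,fx=3,fy=3))
Q=f.L(cloud(c));m=masks(c["image"])["red"]&(abs(Q[...,1]-85)<20)&(abs(Q[...,0]-99)<25);print(m.sum(),np.percentile(Q[m],[4,50,96],axis=0).round(1))
```

```text
86 [[ 90.5  81.   53.7]
 [ 96.3  89.9  75. ]
 [102.7  92.5  84.2]]
```

View pics/s6.png

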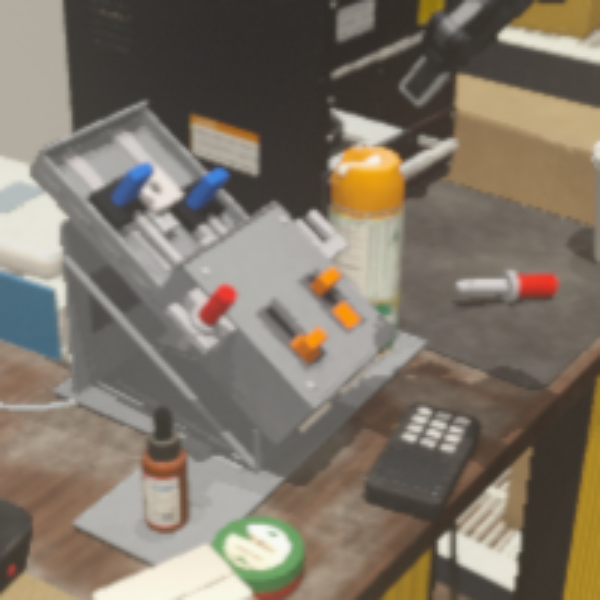

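The pin hangs upright in the left notch (218,303), the right flag is up (327,280), the left flag is down, and the bystanders haven't moved. Handing in.

```bash
python3 -c "
from rig import bot
print(bot.finish_job(), bot.read_state()['clock'])"
```

```text
the job is handed in; nothing more can be done
the job is handed in; nothing more can be done
```

I handed the job in at about 33 s on the robot clock; no verdict was returned. The pin is parked in the left notch, both followers bear lightly on their stacks (left about 42 mm down, right about 75 mm), the right flag is fully up with the left still down, and the bystanders look undisturbed.

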